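Index the reed tuning turntable one hole and swing the nozzle in

ROBOT

A 6-joint arm with a two-finger parallel gripper is mounted at the origin on a cart in front of the work surface, level with it; the furniture and walls round the work are solid. World frame = base frame: x ahead of the robot, y to its left, z up, the work surface at z = 0. Lengths are in m, angles in rad, forces in N, time in s.
With the tool pointing down it reaches from about 0.325 to 0.775 m from the base axis. Payload 5.5 kg.
Tool frame: the origin (TCP) lies on the centre line of the jaws, within the pads' length; the fingertips stand 14 mm ahead of it and the grasp point (between the pads) lies 5 mm behind it; z points along the fingers, y is the line along which they close (so a half turn about z gives the same grasp; the last joint's range is limited). The gripper opens to 88 mm and grips with 3 to 60 N. Pads are 20 mm wide; open, the fingers measure 115 mm over their backs; the gripper's body (75 mm by 178 mm) begins 61 mm behind the grasp point.
Start: joints at [1.21, 0.091, 1.231, -0, 1.82, -0.057], TCP at [0.179, 0.573, 0.237] pointing down, gripper open.
Joint ranges: [-2.87, 2.87], [-0.86, 2.18], [0.17, 2.46], [-1.51, 4.65], [0.06, 2.69], [-2.65, 2.65]. Speed limits (rad/s): [2.57, 2.57, 3.01, 3.14, 3.14, 3.14].

INTERFACE

Orientations are given as a unit quaternion [x, y, z, w].
In Python, from workcell import ctrl gives the robot as it stands. The module is installed in compiled form; this text tells all that it offers.
- The arm moves only by the tool arm_command, never from a script. Its argument "increments" is one flat list of numbers, 5 for each row, row after row: the shift along the tool's x, y, z in m, then the turn about the tool's z in units of 8 degrees (1.0 is 8 degrees), then the closure, from 0 (fully open) to 1 (shut). A call has 1 to 10 rows; each row shifts and turns the commanded pose from where the row before left it, along the tool's axes as they then stand; what a row does not reach is not made up. A row lasts 1/8 s, in which the tool goes at most 62.5 mm and 10.7 degrees, less where a joint would pass 70% of its speed; a pose out of reach is approached as far as the arm can. A call is refused whole if a number of a shift passes 0.0625 or a number of a turn 1, either way. A call with a gripper value outside its range is refused whole. The fingers move at their own pace and stop on an object; "force" is the grip in N (left out, the last holds). Time passes only in rows, so rows that do not move let the fingers close. It gives the time, the measured TCP pose, the force, the opening and the grip force at its end, in the units of the state.
- ctrl.read_state(): the state, without advancing time (a new reading comes with each control period).
- ctrl.capture(name): name is "side" or "top"; returns the picture (400x640x3 uint8, blue, green, red); there is no depth.
- ctrl.camera_model(name): a dict with "mtx" (3x3 intrinsics, pixels), "k1" (the pictures are not rectified: a ray, as slopes to the right and down, at radius r is drawn at 1 + k1 r^2 times it, then the intrinsics apply), "R" (3x3) and "t" (3): a world point X has camera coordinates R X + t. Camera axes: x right, y down, z forward; pixel columns grow to the right and rows downward; lengths in m; the calibration is good to about 2 mm. A picture is of the moment at which its call begins. camera_model takes no time and is no camera call.
- ctrl.close_job(): hands the job in; it is judged then, once.
The state is a dict: "time": time; "joint_pos": joint angles; "joint_vel": joint speeds; "joint_torque": joint torques, N m; "ee_pos": TCP position; "tcp_rot": TCP orientation; "ft_force": force on the tool from outside, world axes, zero at the start; "moment": the same for the moment, N m; "gripper_width": opening from 0.0 (shut) to 1.0 (fully open); "gripper_force": force on a finger pad.
Only numpy, scipy, OpenCV 4.12 (cv2) and the standard library are available. Lean on these libraries where they do the work, as an engineer would, in place of code of your own. Each camera call takes 0.05 s, during which the arm holds its last target. There are 200 camera calls.

TASK

Bring the next reed of the round reed plate under the wind nozzle, by pressing and pushing with the fingertips only, gripping nothing. Press the turntable's indexing plunger down by its thumb saddle to free the table, push the table round anticlockwise (seen from above) by one hole, and let the plunger up so that its pin springs fully home in that next hole; only then push the nozzle arm, which carries an upright finger plate, in over the reed plate until it rests against its stop, and leave everything. Keep off the reed plate, do not force the plunger or the nozzle arm, and leave the things lying round the turntable where they are.

Things in the scene. Friction and masses are not known exactly. Their poses are not given: they have to be found in the camera images.
- rotary_table: Fixed turntable base: green round casting 220 mm across, bolted down. Origin on the table's vertical turning axis at the worktop; +x points to the nozzle pillar (away from the robot, give or take its yaw), z up. Its steel rim is an index ring, top at 50 mm, with 12 holes (10.5 mm, every 30 degrees, 97 mm from the axis). Inside it turns an aluminium table 171 mm across, top at 53 mm.
- turntable (a joint): Angle of the turntable, rad, growing anticlockwise seen from above; 0 at the start, with the pin in a hole; the next hole anticlockwise is at 0.5236 (30 degrees). Light friction (0.1 N m); it stays where it is left. With the pin in a hole it is locked but for about 0.008 rad of play either way.
- plunger (a joint): How far the indexing plunger is pressed down, m: 0 fully up (pin home in a hole), 0.014 bottomed; the pin is clear of the hole from 0.0105 on. Spring: 4 N at first, 10 N at the bottom. The plunger rides on the turntable and goes round with it. Let up between holes it stays down at about 0.0105, the pin rubbing under the ring, and springs up on coming under a hole.
- thumb_saddle (a point): Centre of the top face of the plunger's dark steel thumb saddle, the part to press: flat serrated plate 26 mm (radial) by 42 mm (along the turn) with a 5 mm high lip at both ends along the turn, 34 mm apart inside. 64 mm from the turning axis, 74.5 mm above the worktop when up; at the start on the -x side of the axis. A fingertip pressing between the lips takes the table round.
- nozzle_arm (a joint): Angle of the nozzle's swing arm, rad: 0 = nozzle over the reed plate, arm against its stop; grows as the arm is swung aside (clockwise seen from above), to 1.2. It starts aside and stays where it is left (friction 0.06 N m). Below about 0.35 the nozzle is over the reed plate.
- finger_plate (a point): Point on the nozzle arm's upright finger plate (dark steel, 26 mm long along the arm, 6 mm thick, top edge 121 mm above the worktop), mid length and thickness, 108 mm up, 82 mm from the pivot. Push on its broad face, from the side away from the reed plate. Below it the arm is a tube, 10 mm thick, centre 82 mm up, ending 16 mm past this point in a nozzle that points down to 61 mm.
- nozzle_pivot (a point): Point on the vertical axis of the nozzle arm's pivot, 108 mm above the worktop, 128 mm from the turning axis along +x of rotary_table; the pillar and hub end at 94 mm.
- reed_plate_10: Long brass reed plate 158 x 53 x 4 mm lying loose; leave it. Origin under its centre.
- tweezers: Steel tweezers, 120 mm long, 8 mm high, lying loose; leave them. Origin under the centre.
- wax_tin: Round tin, 67 mm across and 37 mm high; leave it. Origin under its centre.
- index_pin_nose (a point): Round nose of the plunger's 9 mm pin, 97 mm from the turning axis, in line with the saddle. It comes up from below into a hole of the index ring; home, it shows 3 mm above the ring (53 mm above the worktop). It finds a hole from up to about 3 mm off.
- reed_disc (a point): Centre of the top face of the work: round brass reed plate, 84 mm across, 12 radial reeds, clamped on the middle of the turntable by a knurled brass nut; plate top 57.5 mm, nut top 69 mm (stud 73 mm) above the worktop. Not to be touched.

How it is judged:
By the outcome, as a careful person would: the job done as asked, in the order asked, and still so for the second after the job is handed in, with the robot touching nothing.
It also fails if it takes over 45 s, if anything falls off the work surface, if the arm or the gripper's body presses on something with over 40 N, if the wrist force passes 120 N, or if a joint passes its speed limit or range.

## Working session

There is one attempt and no reset: what is moved stays moved. The work goes in short steps, Python scripts to look and compute and a tool call to move; the robot and the scene stay as the last step left them, time stands still between calls to the robot, and variables do not carry over. Pictures are saved under pics/ and viewed, at most 13 in all, crops included, and the job is handed in when it is done.

Besides the shell and the picture viewer there is one more tool, called after "Emit:" as name(argument=value, ...) on one line, values as JSON. arm_command: Moves the arm, as the interface text tells. Its arguments: {"type":"object","properties":{"increments":{"type":"array","items":{"type":"number"}},"force":{"type":"number"}},"required":["increments"]}

```bash
mkdir -p pics
cat > h.py <<'E'
import numpy as np, cv2
from workcell import ctrl
def ray(n,u,v):
    m=ctrl.camera_model(n);K=np.array(m["mtx"]);R=np.array(m["R"]);t=np.array(m["t"])
    d=np.linalg.solve(K,[u,v,1.])[:2];s=d.copy()
    for _ in range(20): s=d/(1+m["k1"]*(s@s))
    return -R.T@t,R.T@np.array([s[0],s[1],1.])
def onz(n,u,v,z):
    o,d=ray(n,u,v);return o+d*(z-o[2])/d[2]
def proj(n,X):
    m=ctrl.camera_model(n);c=np.array(m["R"])@X+np.array(m["t"]);s=c[:2]/c[2]
    s=s*(1+m["k1"]*(s@s));return (np.array(m["mtx"])@[s[0],s[1],1])[:2]
E
python3 - <<'E'
from h import *
for n in("top","side"):
    im=ctrl.capture(n);cv2.imwrite(f"pics/{n}0.png",im)
    m=ctrl.camera_model(n);print(n,-np.array(m["R"]).T@m["t"],m["R"])
s=ctrl.read_state();print(s)
E
```

```text
top [0.4425255  0.05033778 1.25158508] [[ 0.02583579 -0.99952845  0.01659462]
 [-0.99466987 -0.02736072 -0.09941448]
 [ 0.09982164 -0.01393772 -0.99490772]]
side [ 0.05109859 -0.65100873  0.66253981] [[ 8.04328982e-01 -5.94184139e-01  3.14520184e-04]
 [-3.30116406e-01 -4.47308524e-01 -8.31226950e-01]
 [ 4.94042557e-01  6.68476098e-01 -5.55933142e-01]]
{'time': 0.1, 'joint_pos': array([ 1.21033203e+00,  9.17801805e-02,  1.23174635e+00,  4.17682937e-05,
        1.81979166e+00, -5.67372854e-02]), 'joint_vel': array([ 3.74714701e-04, -1.09823690e-03, -2.62281395e-03,  9.02706366e-05,
       -4.45429171e-04, -1.24318610e-03]), 'joint_torque': array([ 1.98399102e-03, -4.47853017e+01, -4.07570565e+01,  6.99101505e-02,
        2.83755187e-02, -1.04901496e-04]), 'ee_pos': array([0.17937453, 0.57231437, 0.23563275]), 'tcp_rot': array([ 1.51275328e-01,  9.88491290e-01, -8.39871355e-04, -1.98477174e-04]), 'ft_force': array([-0.23282818,  0.58391032, -0.01399845]), 'moment': array([-0.05588991,  0.02711071,  0.03074488]), 'gripper_force': 0.0, 'gripper_width': 1.000262747770605}
```

View pics/top0.png

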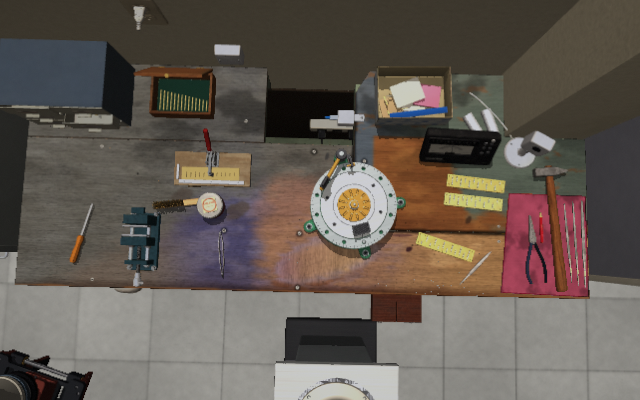

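View pics/side0.png

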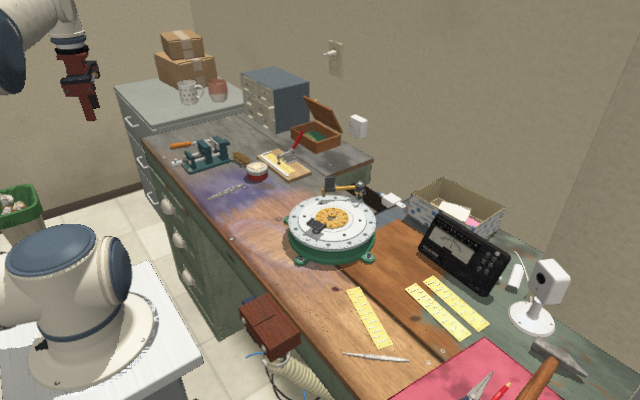

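The top view shows the turntable centre near (353,205), the saddle near (361,230), the nozzle pillar near (341,155) and the finger plate near (326,182). In the side view the turntable is at about (333,222), the saddle at (316,227), and the finger plate at (330,185). I'll zoom in on both.

Run:
```python
from h import *
a=cv2.imread("pics/top0.png")[140:265,295:415];b=cv2.imread("pics/side0.png")[165:275,275:395]
a=cv2.resize(a,None,fx=4.5,fy=4.5,interpolation=cv2.INTER_CUBIC)[:560];cv2.imwrite("pics/topz.png",a)
cv2.imwrite("pics/sidez.png",cv2.resize(b,None,fx=5,fy=5,interpolation=cv2.INTER_CUBIC))
im=cv2.imread("pics/top0.png");h=cv2.cvtColor(im,cv2.COLOR_BGR2HSV)
m=cv2.inRange(h,(10,110,120),(30,255,255));m[:180]=0;m[230:]=0;m[:,:335]=0;m[:,373:]=0
n,l,st,c=cv2.connectedComponentsWithStats(m);i=1+np.argmax(st[1:,4]);print(st[i],c[i],onz("top",*c[i],.0575))
p=np.argwhere(l==i)[:,::-1].astype(np.float32);print(cv2.minEnclosingCircle(p),onz("top",*cv2.minEnclosingCircle(p)[0],.0575))
d=cv2.inRange(h,(0,0,0),(180,255,85));d[:,:335]=0;d[:,375:]=0;d[:215]=0;d[245:]=0
n,l,st,c=cv2.connectedComponentsWithStats(d)
for i in range(1,n):
  if st[i,4]>30: print(st[i],c[i],onz("top",*c[i],.0745))
```

```text
[338 189  32  32 781] [353.64916773 204.45326504] [ 0.55727802 -0.03037126  0.0575    ]
((353.6224365234375, 204.448974609375), 16.31453514099121) [ 0.55728704 -0.03030353  0.0575    ]
[352 223  18  15 164] [360.62195122 229.01219512] [ 0.49506619 -0.04775288  0.0745    ]
```

View pics/topz.png

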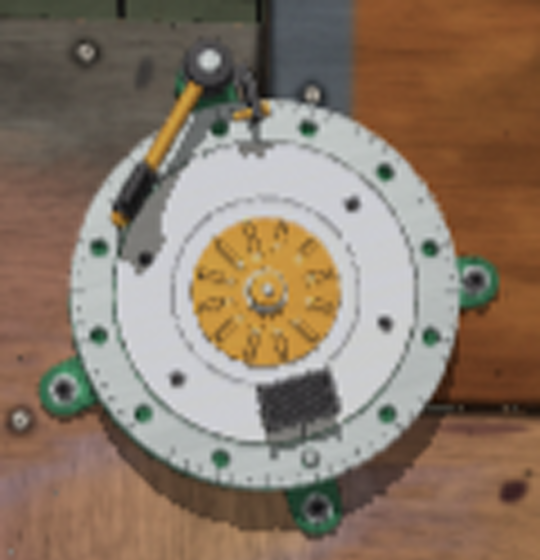

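View pics/sidez.png

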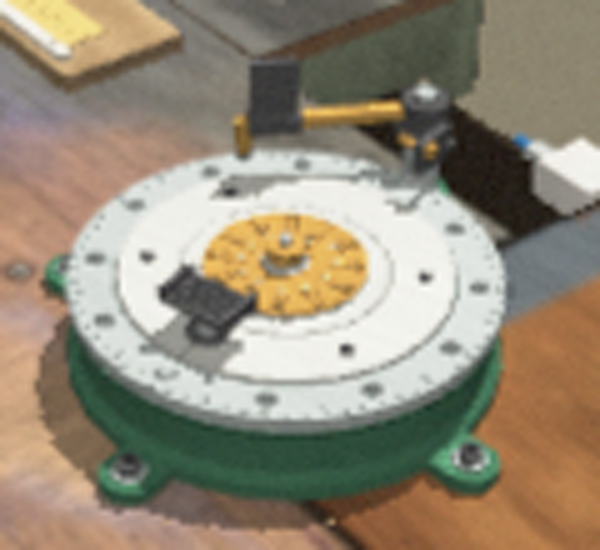

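The zooms show the saddle centre at top px about (361,229), pin nose at (364,242), nozzle pivot hub at (341,153) and nozzle tip at (322,188). The saddle is on the table's robot-facing side, and the nozzle arm is swung towards +y.

Run:
```python
from h import *
C=np.array([.5573,-.0303])
f=lambda x,y:(295+x/4.5,140+y/4.5)
g=lambda x,y:(275+x/5,165+y/5)
pin=onz("top",*f(310,458),.053)[:2];piv=onz("top",*f(209,60),.094)[:2]
sad=onz("top",360.6,229,.0745)[:2]
for n,p in(("pin",pin),("piv",piv),("sad",sad)):
    d=p-C;print(n,p,np.hypot(*d),np.degrees(np.arctan2(d[1],d[0])))
noz=onz("top",*f(121,217),.082)[:2];d=noz-piv
print("noz",noz,np.hypot(*d),np.degrees(np.arctan2(d[1],d[0])))
pt=onz("top",*f(137,188),.115)[:2];d=pt-piv
print("plate",pt,np.hypot(*d),np.degrees(np.arctan2(d[1],d[0])))
# side checks
print("side C stud",onz("side",*g(287,241),.073),"pivot",onz("side",*g(428,92),.094),"plate top mid",onz("side",*g(275,62),.121))
print("side saddle",onz("side",*g(208,297),.0755))
s=onz("top",*f(268,290),.073);print("stud",s)
```

```text
pin [ 0.46417142 -0.05838339] 0.09727080215916974 -163.21905112169355
piv [0.67984443 0.00488769] 0.12749631749563334 16.021013523438825
sad [ 0.49509492 -0.04769791] 0.06459225595710834 -164.37442375432923
noz [0.59314376 0.05084557] 0.09812814781587015 152.0730450450423
plate [0.60478752 0.042689  ] 0.0840385503747567 153.2685620220739
side C stud [ 0.55452831 -0.03717869  0.073     ] pivot [6.79198171e-01 4.10768376e-04 9.40000000e-02] plate top mid [0.60500358 0.03831334 0.121     ]
side saddle [ 0.49475098 -0.05236752  0.0755    ]
stud [ 0.55587243 -0.03158234  0.073     ]
```

Emit:
arm_command(increments=[0,0,0,0.885,1,0,0,0,0.885,1,0,0,0,0.885,1,0,0,0,0.885,1,0,0,0,0.885,1,0,0,0,0.885,1,0,0,0,0.885,1,0,0,0,0.885,1], force=20)

```text
time: 1.1
ee_pos: [0.1794, 0.5724, 0.236]
tcp_rot: [0.604, 0.797, -0.001, 0.0]
ft_force: [-0.5, 0.8, 0.4]
gripper_width: 0.133
gripper_force: 0.0
```

```bash
cat >> h.py <<'E'
from scipy.spatial.transform import Rotation as Ro
def go(X,wx=None):
    s=ctrl.read_state();R=Ro.from_quat(s["tcp_rot"]).as_matrix()
    yaw=np.degrees(np.arctan2(R[1,0],R[0,0]))
    print("t",round(s["time"],2),"pos",s["ee_pos"].round(4),"yaw",yaw.round(2),"F",s["ft_force"].round(2),"w",round(s["gripper_width"],3),"tool shift",(R.T@(np.array(X)-s["ee_pos"])).round(4), "turn units", None if wx is None else round(-(wx-yaw)/8,3))
E
python3 -c "
from h import *
go([.495,-.0495,.15],106)"
```

```text
t 1.1 pos [0.1794 0.5724 0.236 ] yaw 105.72 F [-0.52  0.76  0.41] w 0.133 tool shift [-0.6841  0.1353  0.0865] turn units -0.035
```

Emit:
arm_command(increments=[-0.03,0.006,0,0,1,-0.055,0.011,0,0,1,-0.055,0.011,0,0,1,-0.055,0.011,0,0,1,-0.055,0.011,0,0,1,-0.055,0.011,0,0,1,-0.055,0.011,0,0,1,-0.055,0.011,0,0,1,-0.055,0.011,0,0,1,-0.055,0.011,0,0,1])

```text
time: 2.35
ee_pos: [0.4251, 0.0949, 0.2364]
tcp_rot: [0.602, 0.798, 0.0, -0.0]
ft_force: [0.6, 0.3, -0.2]
gripper_width: 0.006
gripper_force: 0.0
```

Emit:
arm_command(increments=[-0.05,0.01,0.02,0,1,-0.05,0.01,0.02,0,1,-0.03,0.007,0.03,0,1,-0.015,0.003,0.03,0,1,0,0,0.015,0,1,0,0,0,0,1])

```text
time: 3.1
ee_pos: [0.4926, -0.0339, 0.1205]
tcp_rot: [0.602, 0.798, -0.001, -0.001]
ft_force: [0.6, 0.3, -0.5]
gripper_width: 0.009
gripper_force: 0.0
```

Run:
```python
from h import *
go([.495,-.0495,.0925],106)
b=ctrl.capture("side")[165:275,275:395];t=ctrl.capture("top")[180:270,305:425]
cv2.imwrite("pics/s1.png",np.vstack([cv2.resize(x,None,fx=3,fy=3,interpolation=cv2.INTER_CUBIC) for x in(b,t)])[:600])
```

```text
t 3.1 pos [ 0.4926 -0.0339  0.1205] yaw 105.97 F [ 0.61  0.33 -0.55] w 0.009 tool shift [-0.0157 -0.0019  0.028 ] turn units -0.004
```

View pics/s1.png

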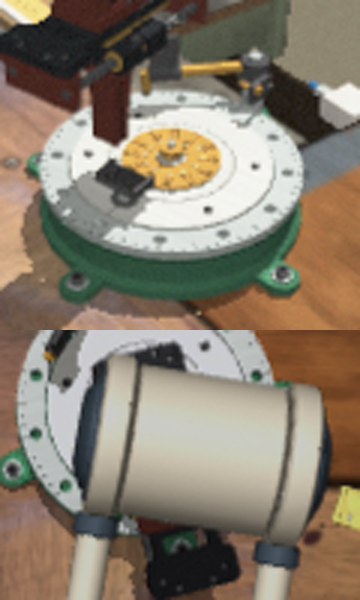

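The side view shows the closed fingertips above and to the +y side of the saddle, bottom near side px (312,211). I'll check that point against the reported pose to get the camera bias.

Run:
```python
from h import *
im=ctrl.capture("side");h=cv2.cvtColor(im,cv2.COLOR_BGR2HSV)
m=cv2.inRange(h,(0,90,20),(12,255,140))|cv2.inRange(h,(172,90,20),(180,255,140));m[:185]=0;m[225:]=0;m[:,:295]=0;m[:,330:]=0
ys,xs=np.nonzero(m)
for y in range(196,218): 
    r=xs[ys==y]; 
    if len(r): print(y,r.min(),r.max(),end="; ")
T=np.array([.4926,-.0339,.1065]);R=Ro.from_euler("z",106,degrees=True).as_matrix()
for dx in(-.01,.01):
  for dy in(-.0135,.0135): print(proj("side",T+R@[dx,-dy,0]).round(1))
```

```text
196 295 317; 197 295 317; 198 295 317; 199 295 317; 200 296 317; 201 298 317; 202 307 317; 203 307 317; 204 307 317; 205 307 316; 206 307 317; 207 307 316; 208 307 317; 209 308 316; 210 310 314; 211 312 314; [311.  214.7]
[318.1 209.3]
[304.3 211.6]
[311.4 206.3]
```

Emit:
arm_command(increments=[-0.008,-0.001,0.01,0,1,-0.0085,-0.001,0.008,0,1,0,0,0.003,0,1,0,0,0,0,1])

```text
time: 3.75
ee_pos: [0.4958, -0.0511, 0.1001]
tcp_rot: [0.602, 0.798, -0.0, -0.0]
ft_force: [-0.3, -0.0, -0.0]
gripper_width: 0.007
gripper_force: 0.0
```

Run:
```python
from h import *
go([.495,-.0495,.0885],106)
b=ctrl.capture("side")[185:255,285:365]
cv2.imwrite("pics/s2.png",cv2.resize(b,None,fx=7,fy=7,interpolation=cv2.INTER_CUBIC))
```

```text
t 3.75 pos [ 0.4958 -0.0511  0.1001] yaw 105.93 F [-0.26 -0.02 -0.03] w 0.007 tool shift [ 0.0017 -0.0003  0.0116] turn units -0.009
```

View pics/s2.png

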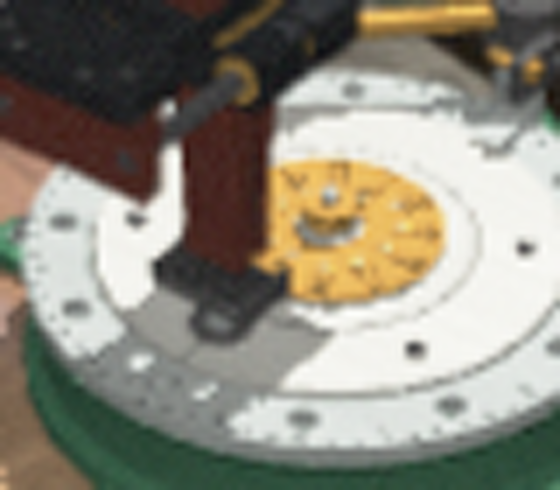

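The tip sits right over the saddle: its bottom is at zoom px (225,256) and the saddle centre at (221,276). I'll work out the offset in numbers.

Run:
```python
from h import *
tip=(285+225.5/7,185+256/7)
a=onz("side",*tip,.0861);b=onz("side",316.6,224.4,.0755)
print(a,b); d=(b-a)[:2]
print("needed world",d,"radial out",d@[-.961,-.276],"along turn",d@[.276,-.961])
```

```text
[ 0.49425678 -0.05544226  0.0861    ] [ 0.49475098 -0.05236752  0.0755    ]
needed world [0.00049421 0.00307474] radial out -0.0013235603313675236 along turn -0.002818420263592323
```

Emit:
arm_command(increments=[0.003,0,0,0,1,0,0,0.008,0,1,0,0,0.004,0,1,0,0,0.004,0,1,0,0,0.003,0,1,0,0,0,0,1])

```text
time: 4.55
ee_pos: [0.4951, -0.048, 0.082]
tcp_rot: [0.602, 0.798, 0.0, -0.0]
ft_force: [-3.3, 0.3, 4.9]
gripper_width: 0.006
gripper_force: 2.9
```

```bash
python3 -c "
from h import *
go([.496,-.048,.076],106)"
```

```text
t 4.55 pos [ 0.4951 -0.048   0.082 ] yaw 105.96 F [-3.32  0.34  4.93] w 0.006 tool shift [-0.0002  0.0009  0.006 ] turn units -0.006
```

Emit:
arm_command(increments=[0,0,0.003,0,1,0,0,0.002,0,1,0,0,0.001,0,1,0,0,0,0,1])

```text
time: 5.05
ee_pos: [0.4952, -0.0481, 0.0766]
tcp_rot: [0.602, 0.798, 0.0, 0.0]
ft_force: [-4.3, 1.0, 7.8]
gripper_width: 0.003
gripper_force: 4.0
```

Run:
```python
from h import *
go([.496,-.048,.0763],106)
C=np.array([.557,-.0305]);r0=np.array([.4951,-.048])-C
for a in range(0,40,5):
    R=Ro.from_euler("z",a,degrees=True).as_matrix()[:2,:2];print(a,(C+R@r0).round(4))
```

```text
t 5.05 pos [ 0.4952 -0.0481  0.0766] yaw 105.95 F [-4.29  1.02  7.81] w 0.003 tool shift [-0.0001  0.0008  0.0003] turn units -0.006
0 [ 0.4951 -0.048 ]
5 [ 0.4969 -0.0533]
10 [ 0.4991 -0.0585]
15 [ 0.5017 -0.0634]
20 [ 0.5048 -0.0681]
25 [ 0.5083 -0.0725]
30 [ 0.5121 -0.0766]
35 [ 0.5163 -0.0803]
```

Emit:
arm_command(increments=[0,0,0.001,0,1,-0.0028,6e-05,0,-0.3125,1,-0.0028,6e-05,0,-0.3125,1,-0.0028,6e-05,0,-0.3125,1,-0.0028,6e-05,0,-0.3125,1])

```text
time: 5.68
ee_pos: [0.4993, -0.0588, 0.0758]
tcp_rot: [0.53, 0.848, -0.0, 0.0]
ft_force: [-4.3, 0.3, 9.2]
gripper_width: 0.007
gripper_force: 4.2
```

Run:
```python
from h import *
go([.4991,-.0585,.0763],116)
b=ctrl.capture("side")[185:255,275:365]
cv2.imwrite("pics/s3.png",cv2.resize(b,None,fx=6,fy=6,interpolation=cv2.INTER_CUBIC))
```

```text
t 5.67 pos [ 0.4993 -0.0588  0.0758] yaw 116.03 F [-4.35  0.29  9.19] w 0.007 tool shift [ 0.0003 -0.     -0.0005] turn units 0.004
```

View pics/s3.png

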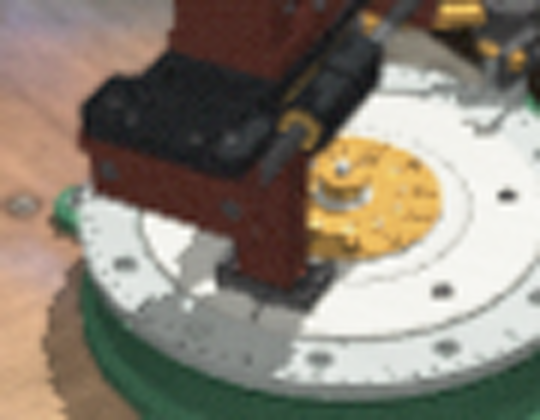

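The table turns with the tip: its dots have moved to side px (359.7,217.3) and (348.3,233.3), and the saddle is still under the tip. I'll carry on.

Emit:
arm_command(increments=[-0.0028,6e-05,0,-0.3125,1,-0.0028,6e-05,0,-0.3125,1,-0.0028,6e-05,0,-0.3125,1,-0.0028,6e-05,0,-0.3125,1,-0.0028,6e-05,0,-0.3125,1,-0.0028,6e-05,0,-0.3125,1,0,0,0,0,1])

```text
time: 6.6
ee_pos: [0.509, -0.0733, 0.0761]
tcp_rot: [0.415, 0.91, -0.0, 0.001]
ft_force: [-4.5, -1.6, 8.6]
gripper_width: 0.006
gripper_force: 4.1
```

```bash
cat > dots.py <<'E'
from h import *
def dots(im):
    g=cv2.cvtColor(im,cv2.COLOR_BGR2GRAY).astype(float)
    # table centre in side view biased coordinates
    c=onz("side",275+287/5,165+241/5,.073)[:2]
    bh=cv2.morphologyEx(g,cv2.MORPH_BLACKHAT,np.ones((5,5)))
    n,l,st,ct=cv2.connectedComponentsWithStats((bh>45).astype(np.uint8));o=[]
    for i in range(1,n):
        x,y=ct[i]
        if not(275<x<395 and 165<y<275 and st[i,4]<16): continue
        w=np.where(l==i,bh,0);yy,xx=np.nonzero(w);ww=w[yy,xx]
        p=onz("side",(xx*ww).sum()/ww.sum(),(yy*ww).sum()/ww.sum(),.053)[:2]-c
        r=np.hypot(*p)
        if .055<r<.085: o.append((round(r*1e3,1),round(float(np.degrees(np.arctan2(p[1],p[0]))),1),ct[i].round(1).tolist()))
    return o
E
python3 - <<'E'
from dots import *
print(dots(cv2.imread("pics/side0.png")))
go([.5083,-.0725,.0763],131)
im=ctrl.capture("side");cv2.imwrite("pics/sd1.png",im);print(dots(im))
E
```

```text
[(np.float64(72.8), 131.0, [304.0, 215.7]), (np.float64(68.2), -38.1, [359.7, 220.2]), (np.float64(64.2), 156.0, [307.0, 223.0]), (np.float64(83.4), -50.0, [365.5, 224.5]), (np.float64(82.3), -67.5, [362.0, 230.5]), (np.float64(66.0), -172.5, [313.0, 231.2]), (np.float64(57.9), -162.9, [318.5, 231.5]), (np.float64(61.3), -152.1, [321.9, 233.9]), (np.float64(63.4), -102.5, [344.0, 234.7]), (np.float64(81.9), -86.1, [355.5, 235.8]), (np.float64(81.7), -105.4, [346.0, 239.6]), (np.float64(82.0), -95.8, [351.0, 238.0])]
t 6.6 pos [ 0.509  -0.0733  0.0761] yaw 130.96 F [-4.55 -1.61  8.59] w 0.006 tool shift [ 0.0011 -0.     -0.0002] turn units -0.005
[(np.float64(66.4), 33.7, [340.0, 205.0]), (np.float64(71.1), -11.6, [357.0, 212.5]), (np.float64(83.4), -50.0, [365.5, 224.5]), (np.float64(70.0), 158.1, [305.0, 224.0]), (np.float64(83.6), 172.0, [302.3, 229.7]), (np.float64(64.4), -73.6, [354.0, 229.5]), (np.float64(82.5), -61.5, [363.5, 228.5]), (np.float64(82.5), -72.3, [360.8, 232.0]), (np.float64(59.7), -124.3, [334.0, 235.0]), (np.float64(81.9), -81.2, [357.5, 234.5]), (np.float64(79.2), -163.3, [313.0, 236.0]), (np.float64(82.0), -89.6, [354.0, 236.7]), (np.float64(74.5), -131.6, [330.5, 239.0]), (np.float64(74.2), -127.0, [333.0, 239.0]), (np.float64(82.0), -95.8, [351.0, 238.0])]
```

Emit:
arm_command(increments=[0,0,-0.002,0,1,0,0,-0.0025,0,1,0,0,0,0,1])

```text
time: 7.02
ee_pos: [0.5085, -0.0725, 0.0788]
tcp_rot: [0.415, 0.91, 0.0, -0.0]
ft_force: [-0.4, -0.4, -0.9]
gripper_width: 0.002
gripper_force: 0.0
```

```bash
python3 -c "
from dots import *
go([.5121,-.0766,.0805],136);im=ctrl.capture('side');print([d for d in dots(im) if 60<d[0]<72])"
```

```text
t 7.03 pos [ 0.5085 -0.0725  0.0788] yaw 130.95 F [-0.36 -0.37 -0.92] w 0.002 tool shift [-0.0055  0.0001 -0.0017] turn units -0.631
[(np.float64(71.1), -11.6, [357.0, 212.5]), (np.float64(69.2), 157.1, [305.2, 223.6]), (np.float64(64.4), -73.7, [354.0, 229.5])]
```

Emit:
arm_command(increments=[0,0,-0.0013,0,1,-0.0014,2e-05,0,-0.156,1,-0.0014,2e-05,0,-0.156,1,-0.0014,2e-05,0,-0.156,1,-0.0014,2e-05,0,-0.156,1,0,0,0,0,1])

```text
time: 7.82
ee_pos: [0.5124, -0.0766, 0.0804]
tcp_rot: [0.375, 0.927, 0.0, -0.0]
ft_force: [0.4, -0.4, -0.1]
gripper_width: 0.004
gripper_force: 0.0
```

```bash
python3 -c "
from dots import *
go([.5121,-.0766,.0805],136);im=ctrl.capture('side');print([d for d in dots(im) if 60<d[0]<72])"
```

```text
t 7.83 pos [ 0.5124 -0.0766  0.0804] yaw 135.96 F [ 0.41 -0.42 -0.14] w 0.004 tool shift [ 0.0002 -0.0002 -0.0001] turn units -0.005
[(np.float64(60.5), 26.7, [342.0, 207.0]), (np.float64(71.1), -11.6, [357.0, 212.5]), (np.float64(69.3), 156.9, [305.2, 223.6]), (np.float64(64.4), -73.6, [354.0, 229.5])]
```

Emit:
arm_command(increments=[-0.0011,2e-05,0,-0.06,1,-0.0011,2e-05,0,-0.06,1,-0.0011,2e-05,0,-0.06,1,0,0,0,0,1])

```text
time: 8.38
ee_pos: [0.5153, -0.0791, 0.0807]
tcp_rot: [0.363, 0.932, -0.0, 0.001]
ft_force: [2.0, -1.8, 6.2]
gripper_width: 0.006
gripper_force: 2.9
```

```bash
python3 -c "
from dots import *
go([.5121,-.0766,.0805],136);im=ctrl.capture('side');print([d for d in dots(im) if 60<d[0]<72])"
```

```text
t 8.38 pos [ 0.5153 -0.0791  0.0807] yaw 137.39 F [ 1.97 -1.82  6.17] w 0.006 tool shift [ 0.004  -0.0003  0.0002] turn units 0.174
[(np.float64(71.3), -9.7, [356.7, 212.0]), (np.float64(69.1), 159.7, [305.5, 224.5]), (np.float64(64.6), -71.3, [354.7, 229.0])]
```

Emit:
arm_command(increments=[0.0005,0,-0.003,0,1,0.0005,0,-0.004,0,1,0,0,-0.01,0,1,0,0,-0.03,0,1,0,0,-0.04,0,1,0,0,-0.03,0,1,0,0,0,0,1])

```text
time: 9.3
ee_pos: [0.5148, -0.0781, 0.2002]
tcp_rot: [0.363, 0.932, 0.0, 0.002]
ft_force: [0.0, 0.1, -0.2]
gripper_width: 0.007
gripper_force: 0.0
```

Run:
```python
from dots import *
im=ctrl.capture("side");print([d for d in dots(im) if 60<d[0]<72])
cv2.imwrite("pics/s4.png",cv2.resize(im[165:275,275:395],None,fx=5,fy=5,interpolation=cv2.INTER_CUBIC))
P=np.array([.6798,.0045]);th=np.radians(152.5)
for a,g in((152.5,.030),(152.5,.016),(196,.0)):
    t=np.radians(a);u=np.array([np.cos(t),np.sin(t)]);n=np.array([-u[1],u[0]])
    print(a,"plate",P+.082*u,"tip centre",P+.082*u-n*(.013+g),"tool x yaw",a+90-180)
go([0.605-0.03,.08,.16],62.5)
```

```text
[(np.float64(71.0), -9.4, [356.5, 212.0]), (np.float64(68.9), 159.9, [305.5, 224.5]), (np.float64(64.7), -70.1, [355.0, 228.7])]
152.5 plate [0.60706511 0.04236339] tip centre [0.6269203  0.08050485] tool x yaw 62.5
152.5 plate [0.60706511 0.04236339] tip centre [0.62045582 0.0680867 ] tool x yaw 62.5
196 plate [ 0.60097654 -0.01810226] tip centre [ 0.59739326 -0.00560586] tool x yaw 106
t 9.35 pos [ 0.5142 -0.078   0.198 ] yaw 137.4 F [-0.48 -0.27 -0.12] w 0.005 tool shift [0.0622 0.1574 0.0381] turn units 9.362
```

View pics/s4.png

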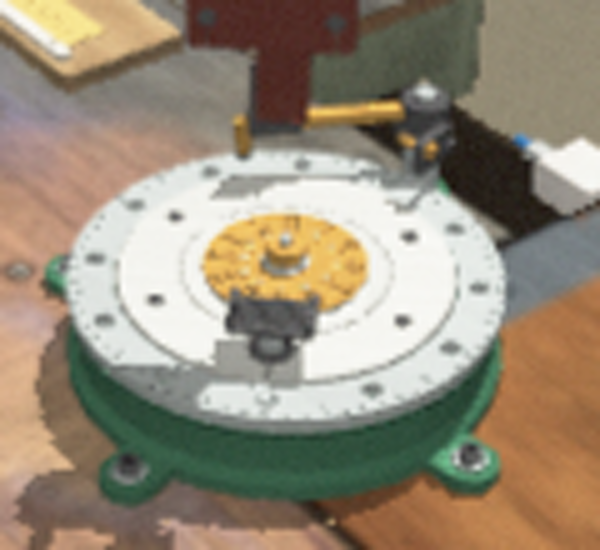

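The pin nose shows in the next hole at zoom px (265,398), and the saddle is up again at (272,315). So the indexing is done; next is the nozzle arm.

Emit:
arm_command(increments=[0,0,0,0.936,1,0,0,0,0.936,1,0,0,0,0.936,1,0,0,0,0.936,1,0,0,0,0.936,1,0,0,0,0.936,1,0,0,0,0.936,1,0,0,0,0.936,1,0,0,0,0.936,1,0,0,0,0.936,1])

```text
time: 10.6
ee_pos: [0.5131, -0.0778, 0.1948]
tcp_rot: [0.856, 0.517, -0.002, -0.002]
ft_force: [1.0, -0.0, -0.5]
gripper_width: 0.007
gripper_force: 0.0
```

```bash
python3 -c "
from h import *
go([.627,.0805,.118],62.5)"
```

```text
t 10.6 pos [ 0.5131 -0.0778  0.1948] yaw 62.27 F [ 1.04 -0.04 -0.45] w 0.007 tool shift [0.1932 0.0275 0.0765] turn units -0.029
```

Emit:
arm_command(increments=[0.0386,0.0055,0,0,1,0.0386,0.0055,0,0,1,0.0386,0.0055,0,0,1,0.0386,0.0055,0,0,1,0.0386,0.0055,0,0,1,0,0,0.02,0,1,0,0,0.03,0,1,0,0,0.02,0,1,0,0,0.01,0,1,0,0,0,0,1])

```text
time: 11.85
ee_pos: [0.6269, 0.0799, 0.1166]
tcp_rot: [0.855, 0.519, -0.001, -0.0]
ft_force: [0.4, 0.2, 0.7]
gripper_width: 0.006
gripper_force: 0.0
```

Run:
```python
from h import *
go([.627,.0805,.114],62.5)
a=ctrl.capture("side")[150:260,275:395]
cv2.imwrite("pics/s5.png",cv2.resize(a,None,fx=5,fy=5,interpolation=cv2.INTER_CUBIC))
```

```text
t 11.85 pos [0.6269 0.0799 0.1166] yaw 62.48 F [0.41 0.15 0.7 ] w 0.006 tool shift [ 0.0005 -0.0002  0.0026] turn units -0.003
```

View pics/s5.png

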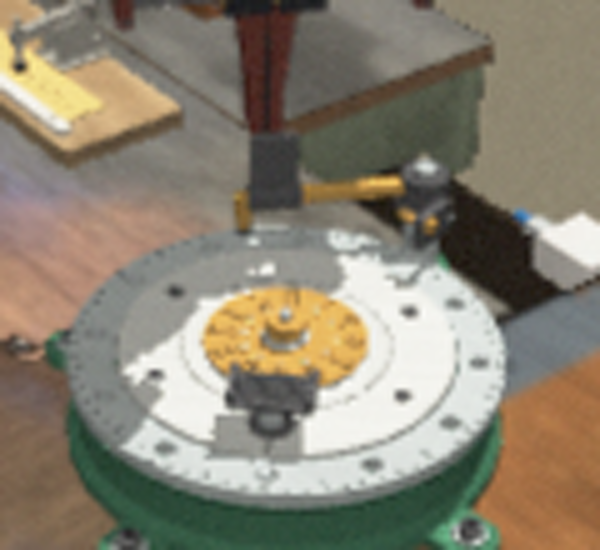

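The tip is just behind the finger plate on its outer side: tip near zoom px (265,130), plate at (275,165). The path is clear, so I'll push.

Emit:
arm_command(increments=[-0.012,0,0.001,0,1,-0.01,0,0,0,1,-0.006,0,0,0,1,-0.00312,-0.00043,0,-0.272,1,-0.00312,-0.00043,0,-0.272,1,-0.00312,-0.00043,0,-0.272,1,-0.00312,-0.00043,0,-0.272,1,-0.00312,-0.00043,0,-0.272,1,-0.00312,-0.00043,0,-0.272,1,-0.00312,-0.00043,0,-0.272,1])

```text
time: 13.15
ee_pos: [0.604, 0.0362, 0.1169]
tcp_rot: [0.778, 0.628, 0.0, 0.0]
ft_force: [0.9, 0.8, 0.1]
gripper_width: 0.007
gripper_force: 0.5
```

Emit:
arm_command(increments=[-0.00312,-0.00043,0,-0.272,1,-0.00312,-0.00043,0,-0.272,1,-0.00312,-0.00043,0,-0.272,1,-0.00312,-0.00043,0,-0.272,1,-0.00312,-0.00043,0,-0.272,1,-0.00312,-0.00043,0,-0.272,1,-0.00312,-0.00043,0,-0.272,1,-0.00312,-0.00043,0,-0.272,1,0,0,0,0,1])

```text
time: 14.28
ee_pos: [0.5985, 0.0114, 0.1167]
tcp_rot: [0.675, 0.738, 0.0, 0.0]
ft_force: [0.2, 0.1, 0.9]
gripper_width: 0.007
gripper_force: 0.0
```

Run:
```python
from h import *
go([.5974,-.0056,.114],106)
a=ctrl.capture("side")[150:260,275:395]
cv2.imwrite("pics/s6.png",cv2.resize(a,None,fx=5,fy=5,interpolation=cv2.INTER_CUBIC))
```

```text
t 14.28 pos [0.5985 0.0114 0.1167] yaw 95.1 F [0.19 0.07 0.91] w 0.007 tool shift [-0.0168 -0.0026  0.0027] turn units -1.363
```

View pics/s6.png

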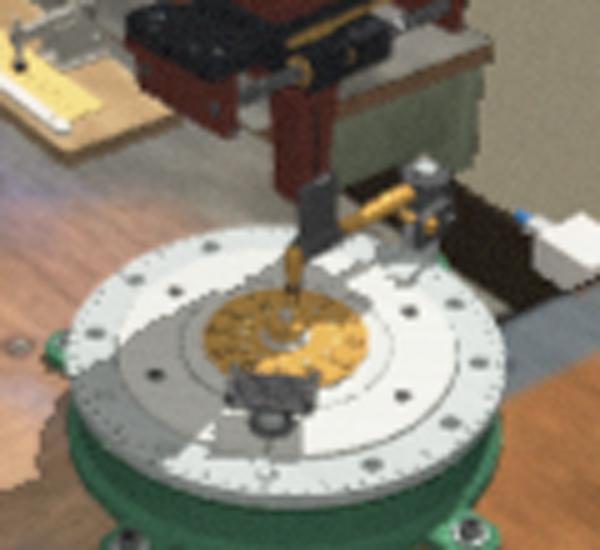

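The finger plate (zoom px 318,215) and nozzle have swung in ahead of the tip, with about 15 mm left. I'll finish in small steps and watch the force.

Emit:
arm_command(increments=[-0.00312,-0.00043,0,-0.272,1,-0.00312,-0.00043,0,-0.272,1,-0.00312,-0.00043,0,-0.272,1,-0.00312,-0.00043,0,-0.272,1,-0.0012,-0.0001,0,-0.1,1,0,0,0,0,1])

```text
time: 15.08
ee_pos: [0.5989, -0.0021, 0.1165]
tcp_rot: [0.612, 0.791, 0.0, 0.0]
ft_force: [-0.4, 0.4, -0.3]
gripper_width: 0.004
gripper_force: 0.1
```

Emit:
arm_command(increments=[-0.001,-0.0001,0,-0.08,1,0,0,0,0,1])

```text
time: 15.32
ee_pos: [0.599, -0.0029, 0.1164]
tcp_rot: [0.607, 0.795, -0.0, -0.0]
ft_force: [-1.6, 0.2, 1.0]
gripper_width: 0.007
gripper_force: 0.3
```

Emit:
arm_command(increments=[-0.001,-0.0001,0,-0.08,1,0,0,0,0,1])

```text
time: 15.58
ee_pos: [0.599, -0.0035, 0.1164]
tcp_rot: [0.602, 0.798, 0.0, -0.0]
ft_force: [-1.6, 2.8, 1.1]
gripper_width: 0.009
gripper_force: 1.6
```

Emit:
arm_command(increments=[-0.0007,0,0,0,1,0,0,0,0,1])

```text
time: 15.82
ee_pos: [0.5991, -0.0036, 0.1164]
tcp_rot: [0.602, 0.799, 0.0, -0.001]
ft_force: [-2.9, 4.9, 1.3]
gripper_width: 0.002
gripper_force: 2.9
```

Run:
```python
from h import *
go([.5974,-.0056,.114],106)
cv2.imwrite("pics/s7a.png",ctrl.capture("side"))
```

```text
t 15.82 pos [ 0.5991 -0.0036  0.1164] yaw 105.97 F [-2.95  4.89  1.27] w 0.002 tool shift [-0.0015 -0.0022  0.0024] turn units -0.003
```

The arm is at its stop: force is rising with no further motion. I'll back off, lift clear and check.

Emit:
arm_command(increments=[0.002,0,0,0,1,0.008,0,0,0,1,0.02,0,0,0,1,0.02,0,0,0,1,0.01,0,-0.03,0,1,0.03,0,-0.05,0,1,0.05,0,-0.03,0,1,0.03,0,0,0,1,0,0,0,0,1])

```text
time: 17.0
ee_pos: [0.5518, 0.1617, 0.2271]
tcp_rot: [0.601, 0.8, 0.001, 0.0]
ft_force: [0.1, -0.7, -0.1]
gripper_width: 0.005
gripper_force: 0.0
```

Run:
```python
from h import *
go([.5974,-.0056,.114],106)
f=lambda im,y,x:cv2.resize(im[y:y+100,x:x+120],None,fx=3,fy=3,interpolation=cv2.INTER_CUBIC)
cv2.imwrite("pics/s7.png",np.hstack([f(ctrl.capture("side"),165,275),f(ctrl.capture("top"),145,295)]))
```

```text
t 17.0 pos [0.5518 0.1617 0.2271] yaw 106.17 F [ 0.08 -0.69 -0.07] w 0.005 tool shift [-0.1734 -0.0029  0.1131] turn units 0.022
```

View pics/s7.png

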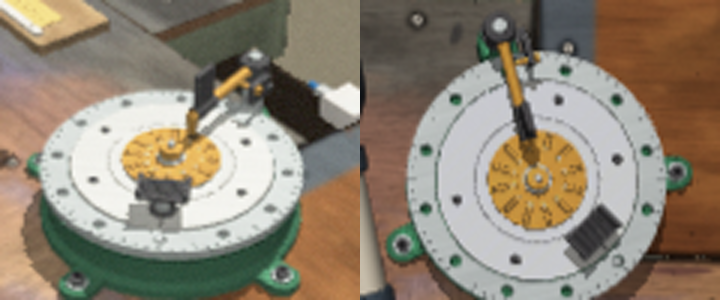

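The pin is home in the next hole (right panel, 618,262). The nozzle arm points at the axis, with its nozzle over the reed plate (533,155), and the robot is clear.

```bash
python3 -c "
from workcell import ctrl
print(ctrl.close_job())"
```

```text
the job is handed in; nothing more can be done
None
```

The job is handed in: the table is turned one hole anticlockwise with the pin sprung home, the nozzle arm rests against its stop over the reed plate, and the robot is clear at 17 s of the 45 s allowed.

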